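Cap the dust pot of the grinding bench

ROBOT

A 6-joint arm with a two-finger parallel gripper is mounted at the origin on the work surface. World frame = base frame: x ahead of the robot, y to its left, z up, the work surface at z = 0. Lengths are in m, angles in rad, forces in N, time in s.
With the tool pointing down it reaches from about 0.225 to 0.875 m from the base axis. Payload 3.4 kg.
Tool frame: the origin (TCP) lies midway between the tips of the shut fingers; the grasp point (between the pads) lies 19 mm behind it; z points along the fingers, x is the direction in which the jaws open and shut, and the axes are right-handed (so a half turn about z gives the same grasp; the last joint's range is limited). The gripper opens to 85 mm and grips with 20 to 120 N. Pads are 22 mm wide; open, the fingers measure 114 mm over their backs; the gripper's body (76 mm by 85 mm) begins 54 mm behind the grasp point. The pads swing forward as they close: fully open they stand 13 mm farther back than shut.
Start: joints at [-1.338, 0.276, 1.505, -0, 1.361, -0.121], TCP at [0.199, -0.539, 0.231] pointing down, gripper open.
Joint ranges: [-2.89, 2.89], [-0.75, 2.08], [0.22, 2.7], [-1.18, 4.32], [0.11, 2.71], [-2.7, 2.7]. Speed limits (rad/s): [2.57, 2.57, 3.14, 3.14, 3.14, 3.14].

INTERFACE

Orientations are given as a unit quaternion [x, y, z, w].
In Python, from workcell import monitor, viewer, ticket gives the robot as it stands. The module is installed in compiled form; this text tells all that it offers.
- The arm moves only by the tool apply_moves, never from a script. Its arguments are lists of equal length, an entry for each row: "claw": the finger opening in mm, from 0 to 85.4; "linear": the shift along the world's x, y, z in mm, a list of three; "roll": the turn about the world's z in rad. In form: {"claw": [claw, ...], "linear": [[tx, ty, tz], ...], "roll": [roll, ...]}. A call has exactly 5 rows; each row is the pose to reach, as a shift and turn from the pose measured when the call began; what a row does not reach only later rows make up. A row lasts 1/12 s, in which the tool goes at most 41.7 mm and 7.16 degrees, less where a joint would pass 70% of its speed; a pose out of reach is approached as far as the arm can. A call with a gripper value outside its range is refused whole. The fingers move at their own pace and stop on an object; the grip force is fixed at half the most. Time passes only in rows, so rows that repeat a pose let the fingers close, or fill a call up. It gives the time, the measured TCP pose, the force and the opening at its end, in the units of the state.
- monitor.state(): the state, without advancing time (a new reading comes with each control period).
- viewer.grab_frame(name): name is "side" or "top" or "wrist"; returns a dict with "frame" (384x512x3 uint8, blue, green, red), "mtx" (3x3 intrinsics, pixels), "eye" and "attitude" of the camera in the world. Camera axes: x right, y up, looking along -z (the intrinsics and any distortion apply to the point x, -y, -z); pixel columns grow to the right and rows downward; lengths in m; the calibration is good to about 2 mm. A picture is of the moment at which its call begins. There is no depth.
- ticket.finish_job(): hands the job in, once; it reports no verdict.
Trained networks look in the newest picture that a camera, given by its name, has taken for a name from the list of things; names that differ only in an ending like _2 or _b are one class to them, and where a whole thing is asked for, a point or a joint stands for the part that bears it (a point fixed in the world has none). Each returns a list of dicts, best first, with "conf" (0 to 1); they miss things now and then, are a little off and sometimes report something else, mostly with a low value. They report only what shows in the picture. A call takes as long as a camera call. They do not tell look-alikes from the thing itself.
- viewer.search_frame(name, camera): "rect" ([left, top, right, bottom] in pixels, round what is visible of it).
- viewer.trace(name, camera): "region" (384x512 bool, what is visible of it) and "rect" ([left, top, right, bottom] in pixels, round what is visible of it).
The state is a dict: "time_s": time; "qpos": joint angles; "dq": joint speeds; "joint_efforts": joint torques, N m; "ee_pos": TCP position; "eef_rot": TCP orientation; "wrist_force": force on the tool from outside, world axes, zero at the start; "torque": the same for the moment, N m; "finger_gap": opening from 0.0 (shut) to 1.0 (fully open).
Only numpy, scipy, OpenCV 4.12 (cv2) and the standard library are available. Lean on these libraries where they do the work, as an engineer would, in place of code of your own. Each camera call takes 0.05 s, during which the arm holds its last target.

TASK

The grinding bench's dust pot has been emptied: put its orange two-tab cap back on and lock it. Pinch the tabs to set the cap gently down into the pot through the entry gaps, keep them squeezed while turning it clockwise, and find by feel the place where both tabs spring right out into the lock ring's notches. Do not force the cap (35 N on the pot at most), let go of it when it is locked, and leave the other things on the bench where they are.

Things in the scene. Friction and masses are not known exactly. Their poses are not given: they have to be found in the camera images.
- cap: The cap: loose orange disc, 76 mm across, 8 mm thick, about 0.15 kg, lying on the bench with two upright black spring tabs at its +y and -y sides and two fixed lugs at its +x and -x sides. Origin: centre of the disc's underside; z up. The cap is the same after half a turn.
- cap_grip (a point): Point on the cap's axis, 45 mm above its underside: where to pinch, fingers closing along the cap's y. Tabs: 28 mm wide (along x), 12 to 58 mm above the underside; flat outer faces 54 mm apart when free, 40 mm fully squeezed (hard stop). Keep fingertips over 22 mm above the underside, clear of the pawls.
- cap_lug (a point): Outer end of the cap's +x lug, 44.5 mm from the axis, 3 mm above the underside; the -x lug mirrors it. Lugs are 14 mm wide, 6 mm tall, flush with the underside; white marks on the disc point to them.
- tab_a (a joint): How far the +y tab is squeezed in: 0 free (out), 0.007 m fully in. A spring pushes it out: 2.9 N at 0, 6.1 N at 0.007 m; a grip of about 12 to 20 N holds both tabs fully in. From its foot a pawl (12 mm wide, 14 to 20 mm above the cap's underside) reaches outward to 51 mm from the axis when free, 44 mm when squeezed.
- tab_b (a joint): The same for the -y tab.
- pot: The dust pot: round open aluminium pot, 114 mm across, 73 mm tall, fixed to the bench by a 150 mm square grey foot 8 mm thick. Origin: centre of its underside, on the bench; z up.
- pot_ledge (a point): Centre of the black ring ledge inside the pot, 50 mm above the pot's origin: the cap's underside rests here when seated.
- pot_gap (a point): Entry gap at the pot's +x side (red marks on wall and foot), another at -x, 20 mm wide, in the inward flange 58 to 62 mm up (opening 80 mm across). Lugs pass down through the gaps, cap x along pot x either way round, then run under the flange with 2 mm play as the cap turns clockwise seen from above, to 86 degrees; counter-clockwise it is stopped.
- pot_ring (a point): Centre of the top of the fixed dark steel lock ring, 62 to 73 mm up, 93 mm inside. Pawls clear it only when squeezed. It has two opposite 18 mm notches, set anew each time: the pawls face them 32 to 76 degrees clockwise from the entry. There (3 degrees either way) eased tabs spring fully out; elsewhere the ring keeps them about 4.5 mm in, with the cap free to be off-centre by 2 mm.
- grinder: Bystander: red and grey hand grinder on a small grey cradle, 200 mm long, 46 mm thick; origin at its underside.
- vase_a: Bystander: small black vase, 72 mm across, 112 mm tall; origin at its underside.
- vase_b: Bystander: small dark grey vase, 72 mm across, 112 mm tall; origin at its underside.
- stone_ring: Bystander: grey stone ring, 90 mm across, 35 mm tall; origin at its underside.
- burr_jar: Bystander: small glass jar with black lid, 48 mm across, 65 mm tall; origin at its underside.
- plain_lid: Bystander: plain orange disc 72 mm across, 9 mm thick, without tabs: not the cap; origin at its underside.
- brush: Bystander: long-handled brush lying on the bench; origin at its underside.
Not all that is in view belongs to the job. Several things have the shape of the cap; the one meant has the colours described above.

How it is judged:
By the outcome, as a careful person would: the job done as asked, in the order asked, and still so for the second after the job is handed in, with the robot touching nothing.
It also fails if it takes over 64 s, if anything falls off the work surface, if the arm or the gripper's body presses on something with over 40 N, if the wrist force passes 120 N, or if a joint passes its speed limit or range.

## Working session

There is one attempt and no reset: what is moved stays moved. The work goes in short steps, Python scripts to look and compute and a tool call to move; the robot and the scene stay as the last step left them, time stands still between calls to the robot, and variables do not carry over. Pictures are saved under pics/ and viewed, and the job is handed in when it is done.

Besides the shell and the picture viewer there is one more tool, called after "Request:" in YAML: its name, and indented under it one key for each argument. apply_moves: Moves the arm, as the interface text tells. Its arguments: {"type":"object","properties":{"claw":{"type":"array","items":{"type":"number"}},"linear":{"type":"array","items":{"type":"array","items":{"type":"number"}}},"roll":{"type":"array","items":{"type":"number"}}},"required":["claw","linear","roll"]}

```bash
mkdir -p pics
cat > h.py <<'E'
import numpy as np, cv2
from workcell import monitor, viewer, ticket
from scipy.spatial.transform import Rotation as R
def rot(a):
    a=np.array(a,float)
    return a if a.shape==(3,3) else R.from_quat(a).as_matrix()
def ray(f,u,v):
    K=np.array(f['mtx']); d=np.linalg.inv(K)@[u,v,1]; d=np.array([d[0],-d[1],-d[2]])
    return np.array(f['eye']), rot(f['attitude'])@d
def atz(f,u,v,z):
    o,d=ray(f,u,v); return o+d*(z-o[2])/d[2]
def proj(f,p):
    q=rot(f['attitude']).T@(np.array(p)-f['eye']); q=np.array(f['mtx'])@[q[0],-q[1],-q[2]]; return q[:2]/q[2]
E
python3 - <<'E'
from h import *
import pickle
print(monitor.state())
fs={}
for c in ['top','side','wrist']:
    f=viewer.grab_frame(c); fs[c]=f
    cv2.imwrite(f'pics/{c}0.png',f['frame']); print(c,{k:v for k,v in f.items() if k!='frame'})
    for n in ['cap','pot','plain_lid']:
        print(n,[(np.round(r['rect']).tolist(),round(r['conf'],2)) for r in viewer.search_frame(n,c)])
pickle.dump(fs,open('f0.pkl','wb'))
E
```

```text
{'time_s': 0.0, 'qpos': array([-1.33799194e+00,  2.76620285e-01,  1.50615135e+00, -1.93492206e-05,
        1.36068239e+00, -1.21026134e-01]), 'dq': array([ 5.04019763e-05, -4.99083959e-04, -1.06121197e-03,  1.44856288e-04,
       -7.49100081e-04,  1.43743816e-03]), 'joint_efforts': array([-5.68685173e-04, -4.16775405e+01, -2.45807165e+01, -1.78499517e-04,
        1.09986356e-02,  1.44139079e-05]), 'ee_pos': array([ 0.19908494, -0.53887   ,  0.23041802]), 'eef_rot': array([ 8.20516973e-01, -5.71621405e-01, -7.00131390e-04, -6.13251712e-04]), 'wrist_force': array([-0.46748003,  0.31048143, -0.19202292]), 'torque': array([ 0.01107651, -0.02667174, -0.0217236 ]), 'finger_gap': 1.0001652677064776}
top {'mtx': array([[374.59150516,   0.        , 256.39142773],
       [  0.        , 374.59150516, 194.46743992],
       [  0.        ,   0.        ,   1.        ]]), 'eye': array([ 0.41703735, -0.05683173,  1.37190082]), 'attitude': array([-0.03335302,  0.04700598,  0.70923295, -0.70261415])}
cap [([315.0, 204.0, 343.0, 231.0], 0.78), ([269.0, 200.0, 291.0, 221.0], 0.68), ([250.0, 240.0, 281.0,
[... 385 characters left out ...]
]), 'eye': array([0.02511186, 0.96902358, 0.78066909]), 'attitude': array([-0.11528132,  0.48103011,  0.84181181, -0.21603963])}
cap [([273.0, 190.0, 301.0, 217.0], 0.9), ([238.0, 181.0, 262.0, 206.0], 0.89), ([303.0, 210.0, 336.0, 241.0], 0.75), ([306.0, 169.0, 326.0, 195.0], 0.62)]
pot [([190.0, 221.0, 254.0, 276.0], 0.68)]
plain_lid [([148.0, 218.0, 166.0, 245.0], 0.52)]
wrist {'mtx': array([[340.47608683,   0.        , 254.86263655],
       [  0.        , 340.47608683, 188.11899076],
       [  0.        ,   0.        ,   1.        ]]), 'eye': array([ 0.27778874, -0.51021259,  0.37362027]), 'attitude': array([-0.13581246,  0.09401053, -0.56381858,  0.80921295])}
cap []
pot []
plain_lid []
```

Run:
```python
from h import *
a=cv2.imread('pics/top0.png'); cv2.imwrite('pics/topc.png',cv2.resize(a[140:280,90:370],None,fx=2.85,fy=2.85,interpolation=3))
a=cv2.imread('pics/side0.png'); cv2.imwrite('pics/sidec.png',cv2.resize(a[140:290,130:360],None,fx=3.4,fy=3.4,interpolation=3))
```

```text
(no output)
```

View pics/topc.png

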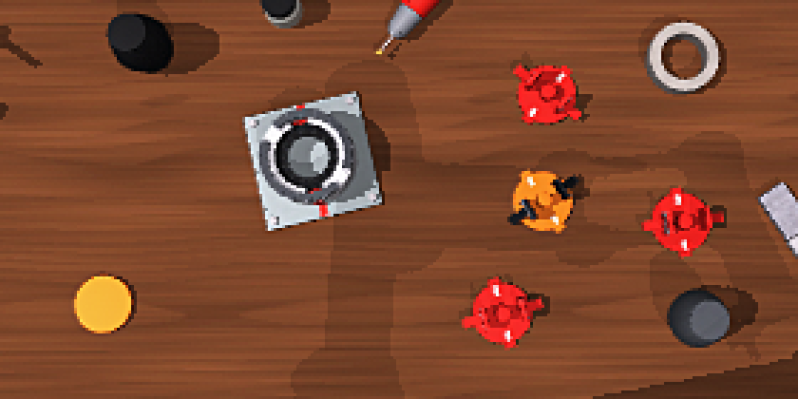

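View pics/sidec.png

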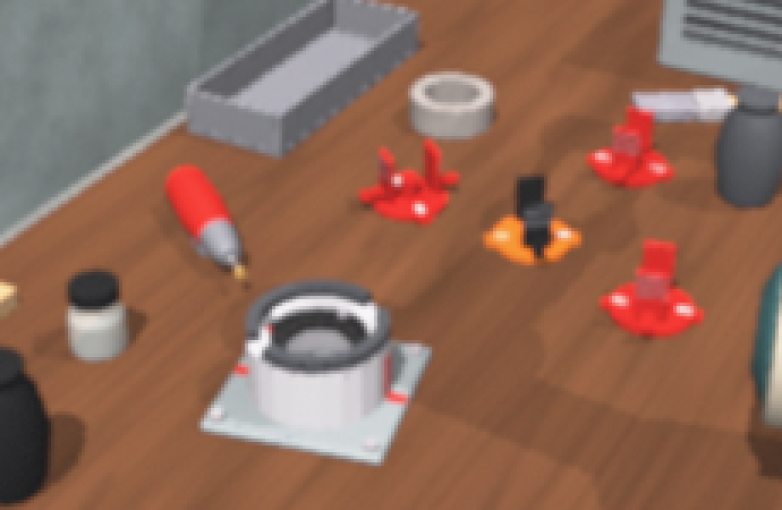

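Run:
```python
from h import *
a=cv2.imread('pics/topc.png'); print(a.shape); a=cv2.imread('pics/sidec.png'); print(a.shape)
```

```text
(399, 798, 3)
(510, 782, 3)
```

Cap look-alikes in the top image are red caps at (281,173), (329,217) and (265,250), the plain orange lid at (126,246), and an orange cap with black tabs at (280,211). I choose the one at (280,211), since only it has an orange disc with black tabs. The pot is at about (199,196).

Run:
```python
from h import *
import pickle
fs=pickle.load(open('f0.pkl','rb'))
f=fs['top']; a=f['frame']
hsv=cv2.cvtColor(a,cv2.COLOR_BGR2HSV)
m=cv2.inRange(hsv,(10,170,150),(25,255,255)); m[:, :255]=0; m[:,310:]=0;m[:190]=0;m[235:]=0
ys,xs=np.nonzero(m); print('top orange',len(xs),xs.min(),xs.max(),ys.min(),ys.max(),xs.mean(),ys.mean())
print(atz(f,(xs.min()+xs.max())/2,(ys.min()+ys.max())/2,.008), atz(f,280,211,.008))
# pot foot corners from crop
for n,(u,v) in dict(c1=(246,117),c2=(357,93),c3=(383,204),c4=(269,230)).items():
    print(n,atz(f,90+u/2.85,140+v/2.85,.008).round(4))
for n,(u,v) in dict(r1=(301,105),r2=(323,211)).items(): print(n,atz(f,90+u/2.85,140+v/2.85,.008).round(4))
for n,(u,v) in dict(tabA=(572,187),tabB=(520,215)).items(): print(n,atz(f,90+u/2.85,140+v/2.85,.05).round(4))
cv2.imwrite('pics/capcrop.png',cv2.resize(a[190:232,255:315],None,fx=12,fy=12,interpolation=3))
```

```text
top orange 275 270 302 199 221 280.0618181818182 210.08727272727273
[ 0.514676   -0.19162278  0.008     ] [ 0.51121811 -0.16960829  0.008     ]
c1 [0.6246 0.209  0.008 ]
c2 [0.6549 0.0666 0.008 ]
c3 [0.511  0.0332 0.008 ]
c4 [0.4792 0.1779 0.008 ]
r1 [0.6397 0.1386 0.008 ]
r2 [0.5027 0.1096 0.008 ]
tabA [ 0.5271 -0.2045  0.05  ]
tabB [ 0.4929 -0.1392  0.05  ]
```

View pics/capcrop.png

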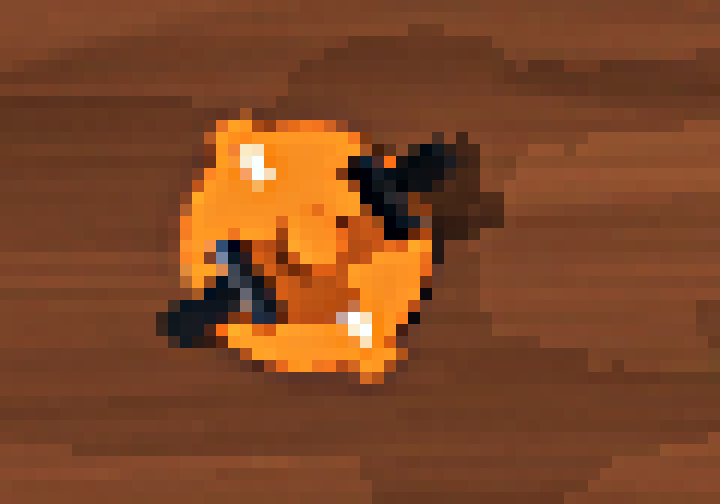

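View pics/wrist0.png

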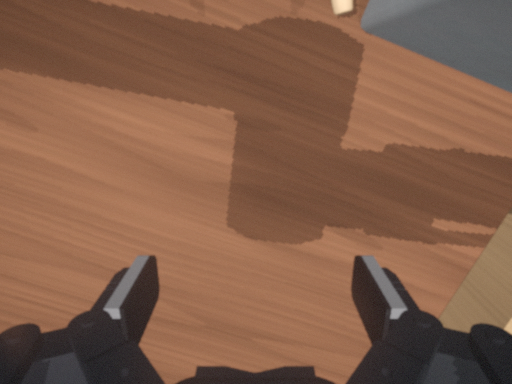

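The crop confirms an orange disc with black tabs and white lug marks at about (276,204) and (285,217), so this is the cap. I'll move above it and turn the jaw about +190° so the later clockwise turn stays in range.

Request:
apply_moves:
  claw: [85, 85, 85, 85, 85]
  linear:
    - [10, 12, 3]
    - [21, 25, 6]
    - [31, 37, 9]
    - [42, 49, 12]
    - [52, 62, 15]
  roll: [0.11, 0.22, 0.33, 0.44, 0.55]

```text
time_s: 1.02
ee_pos: [0.2517, -0.477, 0.2465]
eef_rot: [0.946, -0.325, 0.0, 0.0]
wrist_force: [0.2, 0.1, 0.8]
finger_gap: 0.993
```

Request:
apply_moves:
  claw: [85, 85, 85, 85, 85]
  linear:
    - [10, 12, 3]
    - [21, 25, 6]
    - [31, 37, 9]
    - [42, 49, 12]
    - [52, 62, 15]
  roll: [0.12, 0.24, 0.36, 0.48, 0.6]

```text
time_s: 1.43
ee_pos: [0.3043, -0.4145, 0.2617]
eef_rot: [1.0, -0.028, 0.0, 0.0]
wrist_force: [0.4, -0.6, -0.1]
finger_gap: 0.996
```

Request:
apply_moves:
  claw: [85, 85, 85, 85, 85]
  linear:
    - [10, 12, 0]
    - [21, 25, 0]
    - [31, 37, 0]
    - [42, 49, 0]
    - [52, 62, 0]
  roll: [0.12, 0.24, 0.36, 0.48, 0.6]

```text
time_s: 1.85
ee_pos: [0.3568, -0.352, 0.2619]
eef_rot: [0.962, 0.272, 0.001, 0.0]
wrist_force: [0.1, 0.1, 1.1]
finger_gap: 1.0
```

Request:
apply_moves:
  claw: [85, 85, 85, 85, 85]
  linear:
    - [10, 12, 0]
    - [21, 25, 0]
    - [31, 37, 0]
    - [42, 49, 0]
    - [52, 62, 0]
  roll: [0.12, 0.24, 0.36, 0.48, 0.6]

```text
time_s: 2.27
ee_pos: [0.4094, -0.2895, 0.262]
eef_rot: [0.838, 0.546, 0.001, 0.0]
wrist_force: [0.3, 0.5, 0.8]
finger_gap: 1.0
```

Request:
apply_moves:
  claw: [85, 85, 85, 85, 85]
  linear:
    - [10, 12, 0]
    - [21, 25, 0]
    - [31, 37, 0]
    - [42, 49, 0]
    - [52, 62, 0]
  roll: [0.12, 0.24, 0.36, 0.48, 0.6]

```text
time_s: 2.68
ee_pos: [0.462, -0.227, 0.2621]
eef_rot: [0.636, 0.771, 0.001, 0.0]
wrist_force: [-0.3, -0.0, -0.4]
finger_gap: 0.998
```

Request:
apply_moves:
  claw: [85, 85, 85, 85, 85]
  linear:
    - [10, 12, 0]
    - [21, 25, 0]
    - [31, 37, 0]
    - [40, 47, 0]
    - [49, 57, 0]
  roll: [0.08, 0.16, 0.24, 0.31, 0.35]

```text
time_s: 3.1
ee_pos: [0.5115, -0.1693, 0.2622]
eef_rot: [0.491, 0.871, 0.001, 0.0]
wrist_force: [0.7, -0.2, 0.9]
finger_gap: 0.998
```

Run:
```python
from h import *
import pickle
f=viewer.grab_frame('wrist'); pickle.dump(f,open('w1.pkl','wb'))
cv2.imwrite('pics/w1.png',f['frame'])
s=monitor.state(); print(s['ee_pos'],s['eef_rot'],s['qpos'])
print(proj(f,s['ee_pos']),proj(f,[*s['ee_pos'][:2],0]))
for n in ['cap','cap_grip','tab_a']: print(n,[(np.round(r['rect']).tolist(),round(r['conf'],2)) for r in viewer.search_frame(n,'wrist')])
```

```text
[ 0.51322637 -0.16755142  0.26216535] [4.90562443e-01 8.71402834e-01 2.23712780e-03 7.65483565e-04] [-0.44743298  0.20534764  1.52518129  0.0044224   1.40924558 -2.5642597 ]
[256.13855548 261.93959057] [255.54710178 146.71449168]
cap [([72.0, 0.0, 171.0, 79.0], 0.83), ([210.0, 110.0, 304.0, 184.0], 0.65), ([320.0, 18.0, 414.0, 103.0], 0.62), ([160.0, 199.0, 225.0, 278.0], 0.55)]
cap_grip [([72.0, 1.0, 172.0, 84.0], 0.95), ([318.0, 18.0, 410.0, 105.0], 0.89), ([210.0, 104.0, 299.0, 184.0], 0.8), ([163.0, 201.0, 226.0, 274.0], 0.73)]
tab_a [([209.0, 135.0, 239.0, 169.0], 0.93), ([375.0, 54.0, 415.0, 86.0], 0.93), ([166.0, 199.0, 195.0, 243.0], 0.86), ([73.0, 11.0, 106.0, 42.0], 0.83), ([272.0, 135.0, 298.0, 171.0], 0.78), ([318.0, 38.0, 363.0, 70.0], 0.65), ([128.0, 32.0, 171.0, 67.0], 0.64), ([182.0, 246.0, 211.0, 277.0], 0.6)]
```

View pics/w1.png

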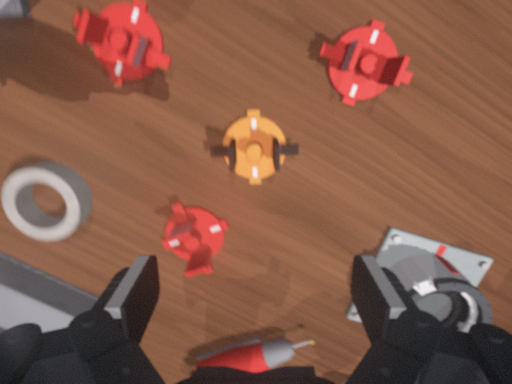

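The view shows the cap at about (255,148), nearly centred under the tool and with its tabs along the jaws. I'll measure it precisely.

Run:
```python
from h import *
import pickle
f=pickle.load(open('w1.pkl','rb')); a=f['frame']; s=monitor.state()
sub=a[95:200,200:310]; cv2.imwrite('pics/w1c.png',cv2.resize(sub,None,fx=5.5,fy=5.5,interpolation=3))
hsv=cv2.cvtColor(a,cv2.COLOR_BGR2HSV)
w=cv2.inRange(hsv,(0,0,150),(180,120,255)); w[:95]=0;w[200:]=0;w[:,:235]=0;w[:,275:]=0
n,l,st,c=cv2.connectedComponentsWithStats(w)
P=[]
for i in range(1,n):
    if st[i,4]>10: p=atz(f,*c[i],.008);P.append(p);print(st[i],c[i],p)
if len(P)==2:
    print('ctr',(P[0]+P[1])/2,'ang',np.degrees(np.arctan2(*(P[0]-P[1])[1::-1])))
m=cv2.inRange(hsv,(10,170,120),(25,255,255)); m[:95]=0;m[200:]=0;m[:,:200]=0;m[:,310:]=0
ys,xs=np.nonzero(m);print(xs.min(),xs.max(),ys.min(),ys.max())
jaw=rot(s['eef_rot'])[:,0]; print('jaw',np.degrees(np.arctan2(jaw[1],jaw[0])), 'tool z',rot(s['eef_rot'])[:,2])
print(s['ee_pos'])
for u,v in [(213,149),(298,149)]: print(atz(f,u,v,.017))
```

```text
[250 117   7  14  86] [253.25581395 123.29069767] [ 0.48964328 -0.18494405  0.008     ]
[251 166   8  13  78] [254.57692308 171.94871795] [ 0.53892186 -0.15336967  0.008     ]
ctr [ 0.51428257 -0.16915686  0.008     ] ang -147.3509936655283
225 273 134 154
jaw 120.96510281573119 tool z [ 6.96489575e-04  5.83563626e-04 -9.99999587e-01]
[ 0.51087313 -0.17008856  0.26203665]
[ 0.53793899 -0.21019712  0.017     ]
[ 0.48699302 -0.12600933  0.017     ]
```

View pics/w1c.png

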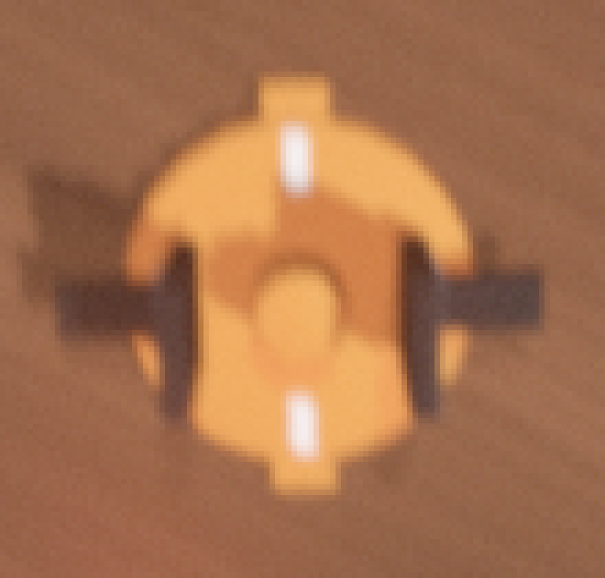

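Request:
apply_moves:
  claw: [85, 85, 85, 85, 85]
  linear:
    - [1, 1, -35]
    - [1, 1, -70]
    - [1, 1, -105]
    - [1, 1, -140]
    - [1, 1, -170]
  roll: [0.02, 0.02, 0.02, 0.02, 0.02]

```text
time_s: 3.72
ee_pos: [0.5105, -0.1696, 0.0902]
eef_rot: [0.485, 0.875, 0.0, -0.0]
wrist_force: [-1.0, -0.7, 0.6]
finger_gap: 0.997
```

Run:
```python
from h import *
f=viewer.grab_frame('wrist'); cv2.imwrite('pics/w2.png',f['frame'])
for i in range(3):
    s=monitor.state(); print(s['ee_pos'],s['eef_rot'])
```

```text
[ 0.50681554 -0.16791046  0.08498393] [ 4.84833380e-01  8.74586856e-01 -1.81278926e-04 -5.86450434e-03]
[ 0.50681554 -0.16791046  0.08498393] [ 4.84833380e-01  8.74586856e-01 -1.81278926e-04 -5.86450434e-03]
[ 0.50681554 -0.16791046  0.08498393] [ 4.84833380e-01  8.74586856e-01 -1.81278926e-04 -5.86450434e-03]
```

View pics/w2.png

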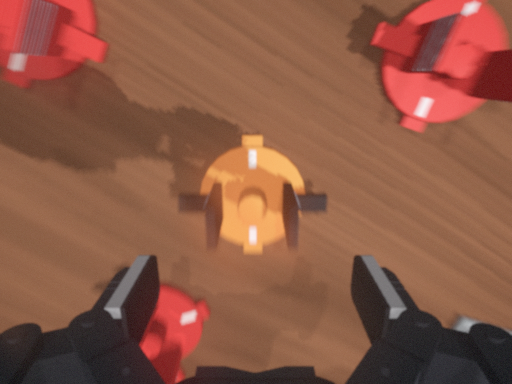

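Request:
apply_moves:
  claw: [85, 85, 85, 85, 85]
  linear:
    - [0, 0, 0]
    - [0, 0, 0]
    - [0, 0, 0]
    - [0, 0, 0]
    - [0, 0, 0]
  roll: [0, 0, 0, 0, 0]

```text
time_s: 4.18
ee_pos: [0.5081, -0.1686, 0.0869]
eef_rot: [0.485, 0.875, -0.0, -0.004]
wrist_force: [0.4, 0.8, -0.5]
finger_gap: 0.996
```

Run:
```python
from h import *
s=monitor.state(); print(s['ee_pos'],s['eef_rot'],s['dq'].round(3))
f=viewer.grab_frame('wrist'); a=f['frame']; cv2.imwrite('pics/w3.png',a)
s=monitor.state(); print(s['ee_pos'],s['eef_rot'],s['dq'].round(3))
hsv=cv2.cvtColor(a,cv2.COLOR_BGR2HSV)
w=cv2.inRange(hsv,(0,0,150),(180,120,255)); w[:130]=0;w[260:]=0;w[:,:225]=0;w[:,280:]=0
n,l,st,c=cv2.connectedComponentsWithStats(w)
P=[]
for i in range(1,n):
    if st[i,4]>10: p=atz(f,*c[i],.008);P.append(p);print(st[i],c[i],p)
if len(P)==2:
    print('ctr',(P[0]+P[1])/2,'ang',np.degrees(np.arctan2(*(P[0]-P[1])[1::-1])))
jaw=rot(s['eef_rot'])[:,0]; print('jaw',np.degrees(np.arctan2(jaw[1],jaw[0])))
print('eye rel tcp',(rot(s['eef_rot']).T@(f['eye']-s['ee_pos'])).round(4), R.from_matrix(rot(s['eef_rot']).T@rot(f['attitude'])).as_euler('xyz',True))
```

```text
[ 0.50808977 -0.16864665  0.08687523] [ 4.84916463e-01  8.74551853e-01 -1.10776334e-04 -3.88186963e-03] [ 0.005  0.002  0.01  -0.001 -0.003 -0.001]
[ 0.50784604 -0.16847928  0.08661973] [ 4.84866068e-01  8.74578449e-01 -1.31381983e-04 -4.17311908e-03] [ 0.002  0.003  0.01   0.001 -0.003 -0.002]
[244 155   9  19 168] [248.02380952 163.94642857] [ 0.48873628 -0.1856408   0.008     ]
[245 233   9  18 156] [249.         241.60897436] [ 0.53779638 -0.15460353  0.008     ]
ctr [ 0.51326633 -0.17012217  0.008     ] ang -147.68101484941837
jaw 121.99117168926719
eye rel tcp [-1.000e-04 -8.350e-02 -1.427e-01] [ 1.61125522e+02 -8.00658848e-02  3.64142413e-03]
```

Request:
apply_moves:
  claw: [85, 85, 85, 85, 85]
  linear:
    - [5.5, -1, -12]
    - [5.5, -1, -24]
    - [5.5, -1, -36]
    - [5.5, -1, -47]
    - [5.5, -1, -57]
  roll: [0, 0, 0, 0, 0]

```text
time_s: 4.65
ee_pos: [0.5138, -0.1695, 0.0287]
eef_rot: [0.485, 0.875, -0.0, -0.004]
wrist_force: [0.0, -0.2, 0.0]
finger_gap: 0.996
```

Request:
apply_moves:
  claw: [85, 85, 85, 85, 85]
  linear:
    - [0, 0, 0]
    - [0, 0, 0]
    - [0, 0, 0]
    - [0, 0, 0]
    - [0, 0, 0]
  roll: [0, 0, 0, 0, 0]

```text
time_s: 5.07
ee_pos: [0.5143, -0.1698, 0.0294]
eef_rot: [0.485, 0.875, -0.0, -0.003]
wrist_force: [1.1, -0.5, -0.0]
finger_gap: 0.998
```

Run:
```python
from h import *
f=viewer.grab_frame('wrist'); a=f['frame']; cv2.imwrite('pics/w4.png',a)
s=monitor.state(); print(s['ee_pos'],s['eef_rot'],s['dq'].round(3))
jaw=rot(s['eef_rot']); print(jaw.round(4))
```

```text
[ 0.51421619 -0.16970935  0.02931744] [ 4.84823407e-01  8.74605930e-01 -5.72007777e-05 -3.27544620e-03] [-0.002 -0.     0.002  0.001 -0.001 -0.001]
[[-0.5299  0.8481 -0.0058]
 [ 0.8481  0.5299  0.0031]
 [ 0.0057 -0.0033 -1.    ]]
```

View pics/w4.png

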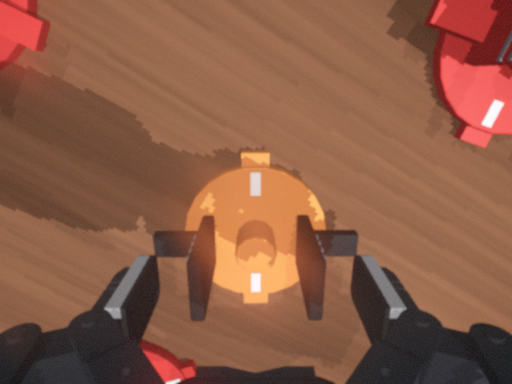

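Cap centred and aligned between the pads (marks at column 255). Closing.

Request:
apply_moves:
  claw: [55, 50, 46, 42, 40]
  linear:
    - [0, 0, -1]
    - [0, 0, -1]
    - [0, 0, -1]
    - [0, 0, -1]
    - [0, 0, -1]
  roll: [0, 0, 0, 0, 0]

```text
time_s: 5.53
ee_pos: [0.5146, -0.1699, 0.0293]
eef_rot: [0.485, 0.875, -0.0, -0.003]
wrist_force: [-1.0, 0.8, 5.6]
finger_gap: 0.469
```

Request:
apply_moves:
  claw: [36, 36, 36, 36, 36]
  linear:
    - [0, 0, 0]
    - [0, 0, 0]
    - [0, 0, 0]
    - [0, 0, 0]
    - [0, 0, 0]
  roll: [0, 0, 0, 0, 0]

```text
time_s: 5.95
ee_pos: [0.5149, -0.1699, 0.0302]
eef_rot: [0.485, 0.875, 0.0, -0.002]
wrist_force: [-0.2, 0.9, 7.8]
finger_gap: 0.43
```

Run:
```python
from h import *
f=viewer.grab_frame('wrist'); a=f['frame']; cv2.imwrite('pics/w5.png',a)
s=monitor.state(); print(s['ee_pos'],s['eef_rot'],s['finger_gap']*85.4,s['wrist_force'])
```

```text
[ 0.51489176 -0.16990484  0.03021836] [ 4.84808649e-01  8.74617373e-01  5.72847190e-05 -2.24078355e-03] 36.658332505563486 [-0.75835641  0.90169071  7.07345463]
```

View pics/w5.png

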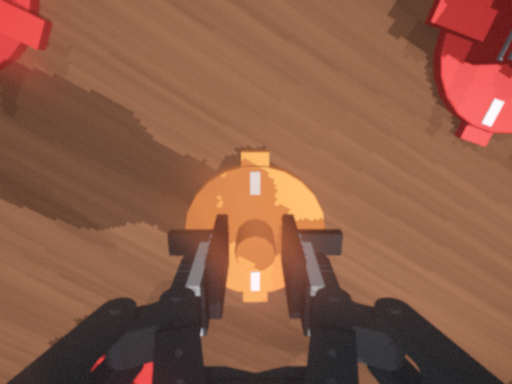

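Request:
apply_moves:
  claw: [30, 30, 30, 30, 30]
  linear:
    - [0, 0, 5]
    - [0, 0, 20]
    - [0, 0, 40]
    - [0, 0, 70]
    - [0, 0, 100]
  roll: [0, 0, 0, 0, 0]

```text
time_s: 6.42
ee_pos: [0.5138, -0.1694, 0.1302]
eef_rot: [0.485, 0.875, -0.0, -0.004]
wrist_force: [0.3, 0.3, -1.7]
finger_gap: 0.398
```

Run:
```python
from h import *
f=viewer.grab_frame('wrist'); a=f['frame']; cv2.imwrite('pics/w6.png',a)
s=monitor.state(); print(s['ee_pos'],s['eef_rot'],s['finger_gap']*85.4,s['wrist_force'],s['qpos'])
```

```text
[ 0.51781698 -0.17123647  0.13674163] [4.84744704e-01 8.74652348e-01 3.33291333e-04 2.39400155e-03] 33.835381221806024 [ 2.18131429 -0.98019804  2.11029256] [-4.47220543e-01  2.99882410e-01  1.71980610e+00  4.27006624e-04
  1.11708526e+00 -2.57685367e+00]
```

View pics/w6.png

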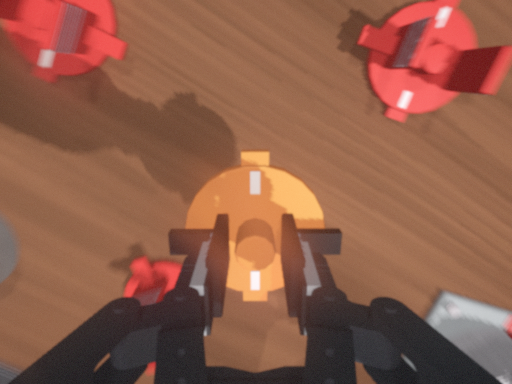

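Request:
apply_moves:
  claw: [30, 30, 30, 30, 30]
  linear:
    - [13, 20, 25]
    - [26, 50, 50]
    - [39, 85, 75]
    - [52, 120, 95]
    - [65, 155, 113]
  roll: [-0.03, -0.06, -0.1, -0.14, -0.17]

```text
time_s: 6.88
ee_pos: [0.5819, -0.0182, 0.2493]
eef_rot: [0.558, 0.83, 0.0, 0.003]
wrist_force: [0.4, -0.6, -2.1]
finger_gap: 0.399
```

Request:
apply_moves:
  claw: [30, 30, 30, 30, 30]
  linear:
    - [13, 35, 0]
    - [26, 70, 0]
    - [39, 105, 0]
    - [52, 135, 0]
    - [63, 155, 0]
  roll: [-0.04, -0.07, -0.11, -0.15, -0.18]

```text
time_s: 7.3
ee_pos: [0.645, 0.1403, 0.2485]
eef_rot: [0.631, 0.776, 0.0, 0.002]
wrist_force: [0.3, -0.3, -1.8]
finger_gap: 0.403
```

Request:
apply_moves:
  claw: [30, 30, 30, 30, 30]
  linear:
    - [0, 0, 0]
    - [0, 0, 0]
    - [0, 0, 0]
    - [0, 0, 0]
    - [0, 0, 0]
  roll: [0, 0, 0, 0, 0]

```text
time_s: 7.72
ee_pos: [0.6447, 0.139, 0.2486]
eef_rot: [0.631, 0.776, -0.0, 0.002]
wrist_force: [-0.3, 0.9, -0.7]
finger_gap: 0.4
```

Run:
```python
from h import *
import pickle
s0=monitor.state()
f=viewer.grab_frame('wrist'); a=f['frame']; cv2.imwrite('pics/w7.png',a)
s=monitor.state(); print(s['ee_pos'],s['eef_rot'],s['finger_gap']*85.4,s['wrist_force'],s['qpos'],s['dq'])
pickle.dump((f,s0),open('w7.pkl','wb'))
print(s0['ee_pos'],(rot(s0['eef_rot']).T@(f['eye']-s0['ee_pos'])).round(4))
print([(np.round(r['rect']).tolist(),round(r['conf'],2)) for r in viewer.search_frame('pot','wrist')])
```

```text
[0.6447052  0.1390208  0.24871993] [6.31086396e-01 7.75709669e-01 6.62069729e-05 2.11328610e-03] 33.96348040420146 [ 0.40585421  0.44195273 -2.5165538 ] [ 0.10857937  0.39537761  1.28163376 -0.00293135  1.46151729 -1.66678856] [-0.00125781 -0.00099066 -0.00426423  0.00418698 -0.00179341  0.00122646]
[0.64465485 0.13896054 0.24858334] [ 1.000e-04 -8.360e-02 -1.424e-01]
[([180.0, 0.0, 331.0, 145.0], 0.89)]
```

View pics/w7.png

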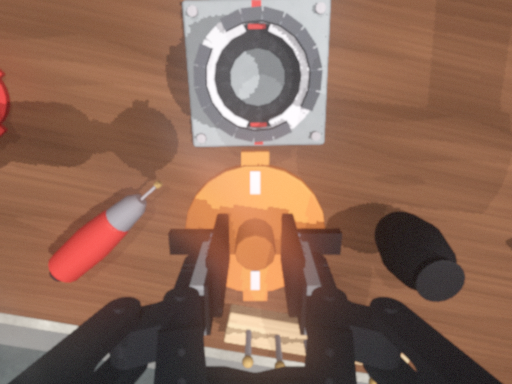

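The view shows the pot at about (257,75), with red entry marks at (257,26) and (258,125) and light ring notches at about (215,35) and (298,116). I'll zoom in and measure.

Run:
```python
from h import *
import pickle
f,s=pickle.load(open('w7.pkl','rb')); a=f['frame']
cv2.imwrite('pics/w7c.png',cv2.resize(a[0:150,180:336],None,fx=4,fy=4,interpolation=3))
# rough: rect foot corners
for u,v in [(183.5,0),(194,147),(325,144)]: print(atz(f,u,v,.008))
hsv=cv2.cvtColor(a,cv2.COLOR_BGR2HSV)
r=cv2.inRange(hsv,(170,120,80),(180,255,255))|cv2.inRange(hsv,(0,150,120),(6,255,255)); r[150:]=0;r[:,:230]=0;r[:,285:]=0
n,l,st,c=cv2.connectedComponentsWithStats(r)
for i in range(1,n):
    if st[i,4]>8: print(st[i],c[i],atz(f,*c[i],.008),atz(f,*c[i],.06))
```

```text
[0.51171481 0.03725384 0.008     ]
[0.65747265 0.06940808 0.008     ]
[0.62353355 0.21486203 0.008     ]
```

View pics/w7c.png

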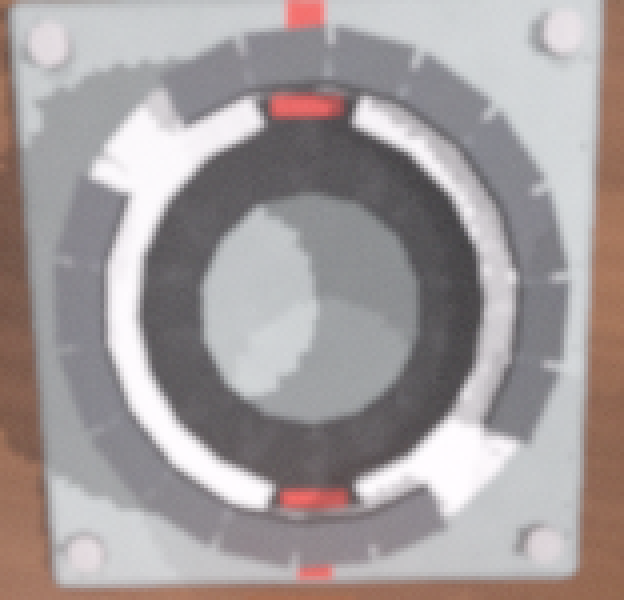

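Run:
```python
from h import *
import pickle
from scipy.optimize import least_squares
f,s=pickle.load(open('w7.pkl','rb'))
px=lambda U,V:((U+.5)/4-.5+180,(V+.5)/4-.5)
O=[(55,310),(568,285),(320,27),(310,567),(417,50),(545,180),(212,545),(95,430),(493,110),(440,520)]
I=[(104,320),(518,300),(125,190),(190,125)]
Po=np.array([atz(f,*px(*p),.073)[:2] for p in O])
r=least_squares(lambda c:np.hypot(*(Po-c[:2]).T)-c[2],[.567,.122,.057]); print('centre ring',r.x,(r.fun*1000).round(1))
c=r.x[:2]
def ang(p,z): q=atz(f,*px(*p),z)[:2]-c; return np.degrees(np.arctan2(q[1],q[0])).round(1),np.hypot(*q).round(4)
for n,p,z in [('foot red top',(305,13),.008),('foot red bot',(314,572),.008),('wall top',(306,106),.060),('wall bot',(313,497),.060),
 ('gap t l',(266,110),.062),('gap t r',(355,110),.062),('gap b l',(273,495),.062),('gap b r',(355,490),.062),
 ('n1a',(443,517),.073),('n1b',(517,440),.073),('n2a',(92,180),.073),('n2b',(165,97),.073),('n2a in',(125,190),.073),('n2b in',(187,122),.073),('n1in',(428,488),.073),('n1in2',(488,428),.073)]:
    print(n,ang(p,z))
C=[(12,4),(56,585),(577,577),(601,2)]
W=[atz(f,*px(*p),.008)[:2] for p in C]; 
for i,j in [(0,1),(3,2),(1,2),(0,3)]: d=W[j]-W[i]; print('edge',np.degrees(np.arctan2(d[1],d[0])),np.hypot(*d))
R0=rot(s['eef_rot']); print('jaw',np.degrees(np.arctan2(R0[1,0],R0[0,0])),s['ee_pos'],R0[:,2])
# cap in hand: marks
for u,v in [(255,183),(255.5,281)]: print(atz(f,u,v,s['ee_pos'][2]-.022))
```

```text
centre ring [0.56764141 0.12437267 0.05648215] [ 0.4  0.4 -0.1  0.8  0.   0.6  0.5 -0.9 -0.5 -1.3]
foot red top (np.float64(-167.0), np.float64(0.0699))
foot red bot (np.float64(12.7), np.float64(0.0716))
wall top (np.float64(-166.7), np.float64(0.0429))
wall bot (np.float64(12.5), np.float64(0.0429))
gap t l (np.float64(-154.8), np.float64(0.043))
gap t r (np.float64(178.9), np.float64(0.0429))
gap b l (np.float64(-0.3), np.float64(0.043))
gap b r (np.float64(26.3), np.float64(0.0422))
n1a (np.float64(45.8), np.float64(0.055))
n1b (np.float64(71.0), np.float64(0.0548))
n2a (np.float64(-107.9), np.float64(0.0544))
n2b (np.float64(-132.5), np.float64(0.0532))
n2a in (np.float64(-110.0), np.float64(0.0474))
n2b in (np.float64(-133.6), np.float64(0.0466))
n1in (np.float64(46.7), np.float64(0.0474))
n1in2 (np.float64(69.7), np.float64(0.0476))
edge 12.667273700099619 0.14741195138508656
edge 13.168678005065809 0.14530992000699286
edge 102.69459996634961 0.14840217710622222
edge 101.87414408954486 0.14714464445526174
jaw 101.7411502545628 [0.64465485 0.13896054 0.24858334] [ 0.00310805 -0.00269449 -0.99999154]
[0.6151752  0.13275753 0.22658334]
[0.671974   0.14486449 0.22658334]
```

Request:
apply_moves:
  claw: [30, 30, 30, 30, 30]
  linear:
    - [-19, -4, -10]
    - [-38, -7, -35]
    - [-57, -11, -65]
    - [-76, -14, -95]
    - [-76, -14.4, -120]
  roll: [0.015, 0.015, 0.015, 0.015, 0.015]

```text
time_s: 8.23
ee_pos: [0.5633, 0.1236, 0.1274]
eef_rot: [0.626, 0.78, -0.002, 0.0]
wrist_force: [-0.6, -0.4, -0.8]
finger_gap: 0.399
```

Request:
apply_moves:
  claw: [30, 30, 30, 30, 30]
  linear:
    - [0, 0, 0]
    - [0, 0, 0]
    - [0, 0, 0]
    - [0, 0, 0]
    - [0, 0, 0]
  roll: [0, 0, 0, 0, 0]

```text
time_s: 8.65
ee_pos: [0.5653, 0.1237, 0.1294]
eef_rot: [0.626, 0.78, -0.0, 0.002]
wrist_force: [-0.3, 0.6, -1.9]
finger_gap: 0.398
```

```bash
cat > look.py <<'E'
from h import *
import sys,pickle
s0=monitor.state()
f=viewer.grab_frame('wrist'); a=f['frame']; n=sys.argv[1]; cv2.imwrite(f'pics/{n}.png',a)
pickle.dump((f,s0),open(n+'.pkl','wb'))
s=monitor.state(); J=rot(s['eef_rot'])
print(s['ee_pos'].round(5),'jaw',np.degrees(np.arctan2(J[1,0],J[0,0])).round(2),'tz',J[:,2].round(4),'gap',s['finger_gap']*85.4,'F',s['wrist_force'].round(2),'M',s['torque'].round(2),'q6',s['qpos'][5])
E
python3 look.py w8
```

```text
[0.5649  0.12369 0.12909] jaw 102.55 tz [ 0.0014 -0.0026 -1.    ] gap 34.23896820710799 F [-0.44 -0.5  -0.73] M [0.03 0.04 0.  ] q6 -1.691517124757921
```

View pics/w8.png

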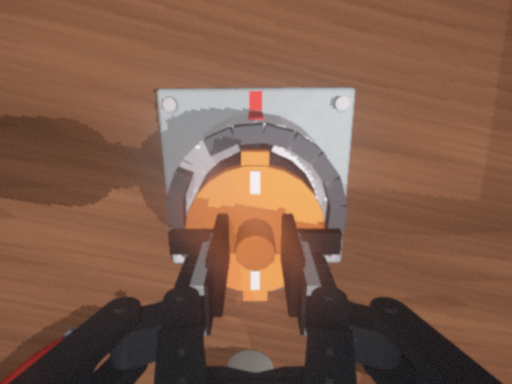

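Run:
```python
from h import *
import pickle
f,s=pickle.load(open('w8.pkl','rb')); a=f['frame']
cv2.imwrite('pics/w8c.png',cv2.resize(a[80:270,155:360],None,fx=3,fy=3,interpolation=3))
A=np.radians(12.8); ux=np.array([np.cos(A),np.sin(A)]); uy=np.array([-ux[1],ux[0]])
L=atz(f,157,89,.008)[:2]; Rr=atz(f,355,87.5,.008)[:2]; m=(L+Rr)/2
print('foot edge len',np.hypot(*(L-Rr)),'centre',m+ux*.075, 'ang',np.degrees(np.arctan2(*(L-Rr)[::-1])))
c=np.array([.5676,.1244])
img=a.copy()
for t in np.radians(np.arange(0,360,3)):
    for r,z,col in [(.057,.073,(0,255,0)),(.0465,.073,(255,0,255))]:
        u,v=proj(f,[c[0]+r*np.cos(t),c[1]+r*np.sin(t),z]); cv2.circle(img,(int(round(u)),int(round(v))),0,col,-1)
cv2.imwrite('pics/w8o.png',cv2.resize(img[80:270,155:360],None,fx=3,fy=3,interpolation=0))
for u,v in [(255,183),(255,281)]: print(atz(f,u,v,s['ee_pos'][2]-.022)[:2])
print(s['ee_pos'])
```

```text
foot edge len 0.14731042958326548 centre [0.56836657 0.12483122] ang -77.01979150138975
[0.53592684 0.11706745]
[0.59258848 0.12969063]
[0.56528028 0.12368333 0.12940623]
```

View pics/w8o.png

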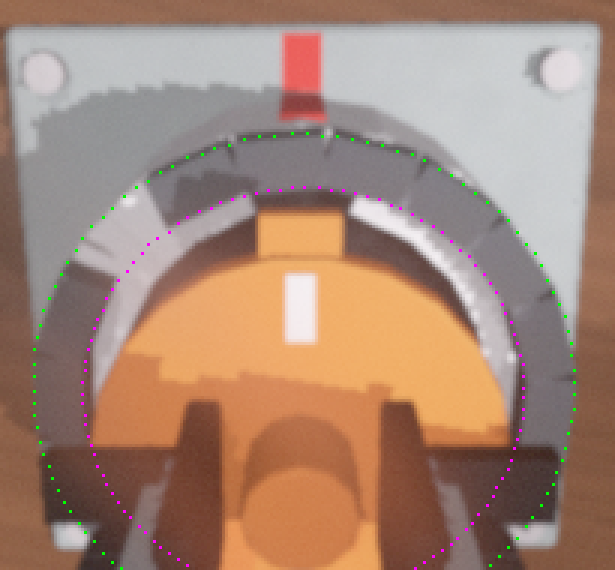

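Request:
apply_moves:
  claw: [30, 30, 30, 30, 30]
  linear:
    - [3.5, 1, -2]
    - [3.5, 1, -8]
    - [3.5, 1, -14]
    - [3.5, 1, -18]
    - [3.5, 1, -20]
  roll: [0.005, 0.005, 0.005, 0.005, 0.005]

```text
time_s: 9.12
ee_pos: [0.5676, 0.1246, 0.1078]
eef_rot: [0.624, 0.782, -0.001, 0.001]
wrist_force: [0.5, -0.2, -1.2]
finger_gap: 0.4
```

Request:
apply_moves:
  claw: [30, 30, 30, 30, 30]
  linear:
    - [0, 0, 0]
    - [0, 0, 0]
    - [0, 0, 0]
    - [0, 0, 0]
    - [0, 0, 0]
  roll: [0, 0, 0, 0, 0]

```text
time_s: 9.53
ee_pos: [0.5677, 0.1247, 0.108]
eef_rot: [0.624, 0.782, -0.001, 0.001]
wrist_force: [0.4, 0.6, -0.9]
finger_gap: 0.401
```

```bash
python3 look.py w9
python3 - <<'E'
from h import *
import pickle
f,s=pickle.load(open('w9.pkl','rb')); a=f['frame']
c=np.array([.5678,.1245])
img=a.copy()
for t in np.radians(np.arange(0,360,3)):
    for r,z,col in [(.057,.073,(0,255,0)),(.0465,.073,(255,0,255))]:
        u,v=proj(f,[c[0]+r*np.cos(t),c[1]+r*np.sin(t),z]); cv2.circle(img,(int(round(u)),int(round(v))),0,col,-1)
cv2.imwrite('pics/w9o.png',cv2.resize(img[80:300,140:375],None,fx=2.7,fy=2.7,interpolation=0))
P=[atz(f,u,v,s['ee_pos'][2]-.022)[:2] for u,v in [(255,183),(255,281)]]; print(s['ee_pos'],(P[0]+P[1])/2)
E
```

```text
[0.56772 0.12463 0.10801] jaw 102.84 tz [-4.0e-04 -2.9e-03 -1.0e+00] gap 34.13031354149073 F [-0.59  0.06 -1.35] M [ 0.01 -0.    0.05] q6 -1.6952671718291854
[0.5677495  0.12469763 0.10799499] [0.56663402 0.12434328]
```

View pics/w9o.png

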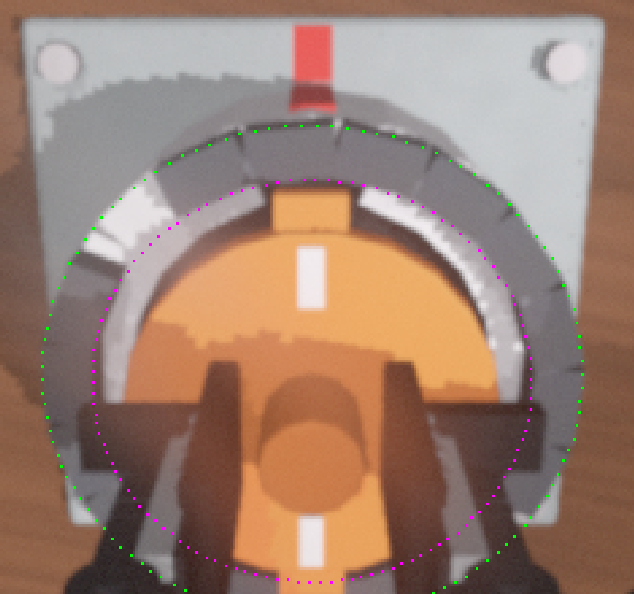

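Request:
apply_moves:
  claw: [30, 30, 30, 30, 30]
  linear:
    - [1, 0, -2]
    - [1, 0, -5]
    - [1, 0, -8]
    - [1, 0, -11]
    - [1, 0, -13]
  roll: [0, 0, 0, 0, 0]

```text
time_s: 10.0
ee_pos: [0.5684, 0.1246, 0.0944]
eef_rot: [0.624, 0.782, -0.002, 0.0]
wrist_force: [0.5, 0.2, -1.1]
finger_gap: 0.399
```

```bash
python3 look.py w10
```

```text
[0.56819 0.1246  0.09408] jaw 102.84 tz [-0.0019 -0.003  -1.    ] gap 34.511140656875114 F [ 0.21 -0.32 -0.54] M [ 0.01 -0.01  0.03] q6 -1.6953236480921483
```

View pics/w10.png

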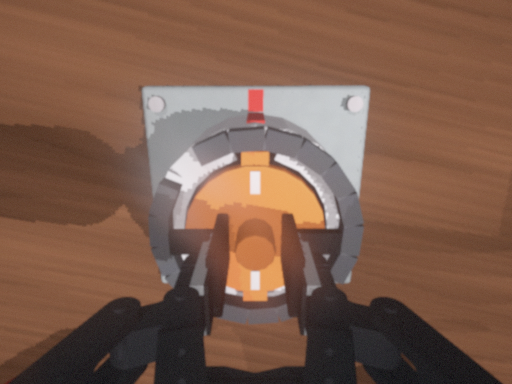

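The lug sits over the entry gap, and there has been no contact so far. Continuing gently.

Request:
apply_moves:
  claw: [30, 30, 30, 30, 30]
  linear:
    - [0.5, 0, -1]
    - [0.5, 0, -2]
    - [0.5, 0, -3]
    - [0.5, 0, -4]
    - [0.5, 0, -5]
  roll: [0, 0, 0, 0, 0]

```text
time_s: 10.47
ee_pos: [0.5687, 0.1246, 0.0891]
eef_rot: [0.624, 0.782, -0.002, 0.0]
wrist_force: [-0.0, 0.3, -1.2]
finger_gap: 0.401
```

Request:
apply_moves:
  claw: [30, 30, 30, 30, 30]
  linear:
    - [0, 0, -1]
    - [0, 0, -2]
    - [0, 0, -3]
    - [0, 0, -4]
    - [0, 0, -5]
  roll: [0, 0, 0, 0, 0]

```text
time_s: 10.88
ee_pos: [0.5688, 0.1246, 0.084]
eef_rot: [0.624, 0.782, -0.002, 0.0]
wrist_force: [0.1, -0.3, -1.9]
finger_gap: 0.4
```

```bash
python3 look.py w11
```

```text
[0.56861 0.12459 0.08378] jaw 102.84 tz [-0.0021 -0.003  -1.    ] gap 34.00261620165258 F [-0.73  0.36 -1.74] M [0.03 0.   0.02] q6 -1.6953306426492425
```

Request:
apply_moves:
  claw: [30, 30, 30, 30, 30]
  linear:
    - [0, 0, -0.6]
    - [0, 0, -1.2]
    - [0, 0, -1.8]
    - [0, 0, -2.4]
    - [0, 0, -3]
  roll: [0, 0, 0, 0, 0]

```text
time_s: 11.35
ee_pos: [0.5687, 0.1245, 0.0811]
eef_rot: [0.624, 0.782, -0.002, 0.0]
wrist_force: [-1.4, -0.5, 4.8]
finger_gap: 0.401
```

```bash
python3 look.py w12
```

```text
[0.5687  0.12454 0.08118] jaw 102.84 tz [-0.0018 -0.003  -1.    ] gap 34.21437107015325 F [-1.07 -0.58  1.26] M [-0.01  0.17  0.03] q6 -1.6953324510937169
```

View pics/w12.png

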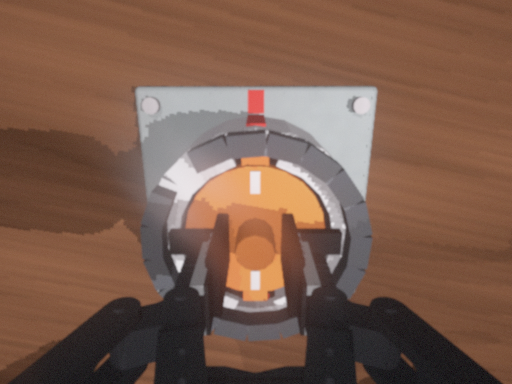

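Light contact at the expected ledge height. Starting the clockwise turn.

Request:
apply_moves:
  claw: [30, 30, 30, 30, 30]
  linear:
    - [0, 0, -0.3]
    - [0, 0, -0.3]
    - [0, 0, -0.3]
    - [0, 0, -0.3]
    - [0, 0, -0.3]
  roll: [-0.04, -0.08, -0.12, -0.16, -0.2]

```text
time_s: 11.82
ee_pos: [0.5683, 0.1248, 0.0812]
eef_rot: [0.699, 0.715, -0.002, -0.0]
wrist_force: [-0.7, 1.1, 1.6]
finger_gap: 0.399
```

```bash
python3 look.py w13
```

```text
[0.5684  0.12479 0.08118] jaw 91.2 tz [-0.0027 -0.0021 -1.    ] gap 34.532840550031324 F [-0.31 -0.27  1.8 ] M [0.18 0.08 0.07] q6 -1.4928637105539626
```

View pics/w13.png

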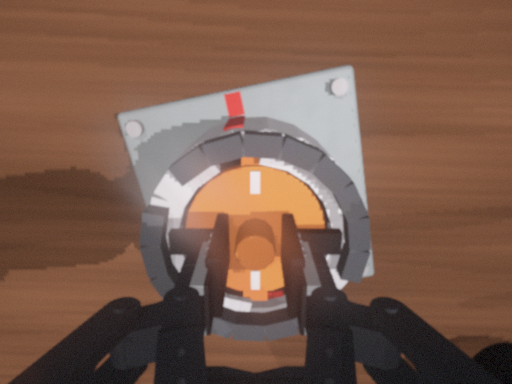

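Request:
apply_moves:
  claw: [30, 30, 30, 30, 30]
  linear:
    - [0, 0, -0.1]
    - [0, 0, -0.1]
    - [0, 0, -0.1]
    - [0, 0, -0.1]
    - [0, 0, -0.1]
  roll: [-0.06, -0.12, -0.18, -0.24, -0.3]

```text
time_s: 12.28
ee_pos: [0.5683, 0.1251, 0.0812]
eef_rot: [0.799, 0.601, -0.002, -0.001]
wrist_force: [-1.4, 0.8, 0.7]
finger_gap: 0.397
```

Request:
apply_moves:
  claw: [30, 30, 30, 30, 30]
  linear:
    - [0, 0, -0.1]
    - [0, 0, -0.1]
    - [0, 0, -0.1]
    - [0, 0, -0.1]
    - [0, 0, -0.1]
  roll: [-0.05, -0.1, -0.15, -0.2, -0.24]

```text
time_s: 12.7
ee_pos: [0.5683, 0.1253, 0.0812]
eef_rot: [0.866, 0.5, -0.001, -0.001]
wrist_force: [-0.8, 1.4, -0.3]
finger_gap: 0.404
```

```bash
python3 look.py w14
python3 - <<'E'
import cv2
a=cv2.imread('pics/w14.png'); cv2.imwrite('pics/w14c.png',cv2.resize(a[100:350,120:390],None,fx=2.4,fy=2.4,interpolation=3))
E
```

```text
[0.56837 0.12526 0.0812 ] jaw 60.0 tz [-3.1e-03  4.0e-04 -1.0e+00] gap 34.07306499394155 F [-0.92  0.09  0.52] M [0.08 0.03 0.01] q6 -0.9506201300773952
```

View pics/w14c.png

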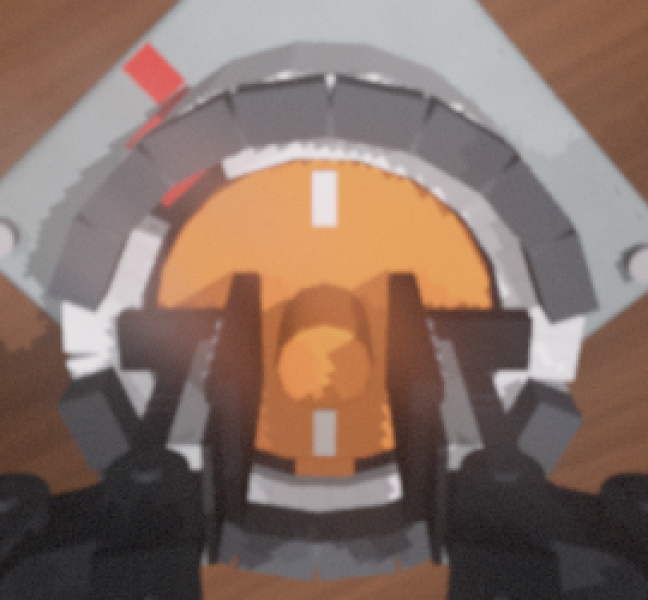

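The lugs are under the flange and both pawls face the notches. I'll nudge to the estimated notch angle, then ease the tabs.

Request:
apply_moves:
  claw: [30, 36, 40, 43, 45]
  linear:
    - [0, 0, 0]
    - [0, 0, 0]
    - [0, 0, 0]
    - [0, 0, 0]
    - [0, 0, 0]
  roll: [-0.01, -0.015, -0.015, -0.015, -0.015]

```text
time_s: 13.17
ee_pos: [0.5682, 0.125, 0.0806]
eef_rot: [0.87, 0.494, -0.002, -0.001]
wrist_force: [1.0, 0.4, -4.7]
finger_gap: 0.528
```

Request:
apply_moves:
  claw: [46, 47, 48, 49, 50]
  linear:
    - [0, 0, 0]
    - [0, 0, 0]
    - [0, 0, 0]
    - [0, 0, 0]
    - [0, 0, 0]
  roll: [0, 0, 0, 0, 0]

```text
time_s: 13.58
ee_pos: [0.568, 0.125, 0.0803]
eef_rot: [0.87, 0.494, -0.002, -0.001]
wrist_force: [-0.3, -0.2, -5.8]
finger_gap: 0.59
```

```bash
python3 look.py w15
python3 - <<'E'
import cv2
a=cv2.imread('pics/w15.png'); cv2.imwrite('pics/w15c.png',cv2.resize(a[100:350,120:390],None,fx=2.4,fy=2.4,interpolation=3))
E
```

```text
[0.56801 0.12501 0.0804 ] jaw 59.16 tz [-0.0043  0.     -1.    ] gap 50.265404619205874 F [-0.43 -0.71 -5.31] M [-0.03 -0.08  0.01] q6 -0.9361085727742842
```

View pics/w15c.png

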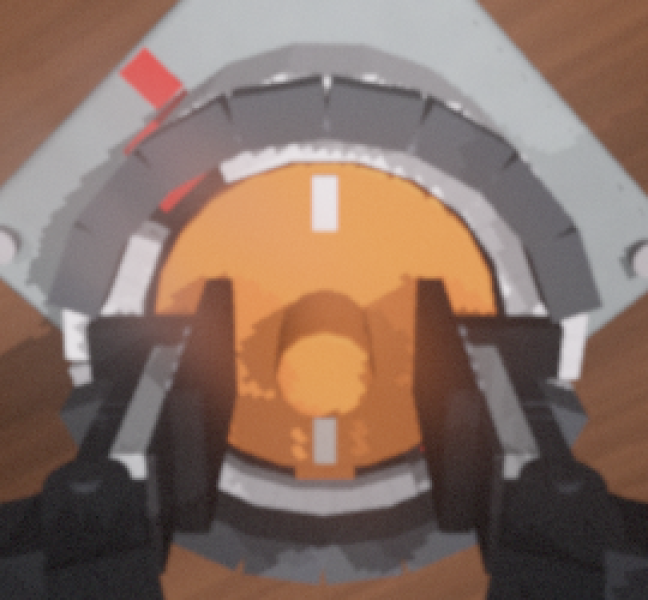

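Both pawls have moved out into the notches, and the tab gap is about 50 mm, against 45 mm if the ring were holding them. Opening further.

Request:
apply_moves:
  claw: [52, 54, 56, 58, 60]
  linear:
    - [0, 0, 0]
    - [0, 0, 0]
    - [0, 0, 0]
    - [0, 0, 0]
    - [0, 0, 0]
  roll: [0, 0, 0, 0, 0]

```text
time_s: 14.05
ee_pos: [0.5685, 0.1251, 0.0811]
eef_rot: [0.87, 0.494, -0.001, -0.001]
wrist_force: [-0.1, -0.0, -0.7]
finger_gap: 0.699
```

Request:
apply_moves:
  claw: [62, 62, 62, 62, 62]
  linear:
    - [0, 0, 0]
    - [0, 0, 0]
    - [0, 0, 0]
    - [0, 0, 0]
    - [0, 0, 0]
  roll: [0, 0, 0, 0, 0]

```text
time_s: 14.47
ee_pos: [0.5685, 0.1251, 0.0811]
eef_rot: [0.87, 0.494, -0.001, -0.001]
wrist_force: [-0.0, -0.4, -0.0]
finger_gap: 0.729
```

```bash
python3 look.py w16
python3 - <<'E'
import cv2
a=cv2.imread('pics/w16.png'); cv2.imwrite('pics/w16c.png',cv2.resize(a[100:350,120:390],None,fx=2.4,fy=2.4,interpolation=3))
E
```

```text
[0.56852 0.12513 0.08109] jaw 59.16 tz [-2.8e-03  2.0e-04 -1.0e+00] gap 61.43597221791125 F [0.18 0.06 0.38] M [ 0.04 -0.02 -0.01] q6 -0.9360888320796751
```

View pics/w16c.png

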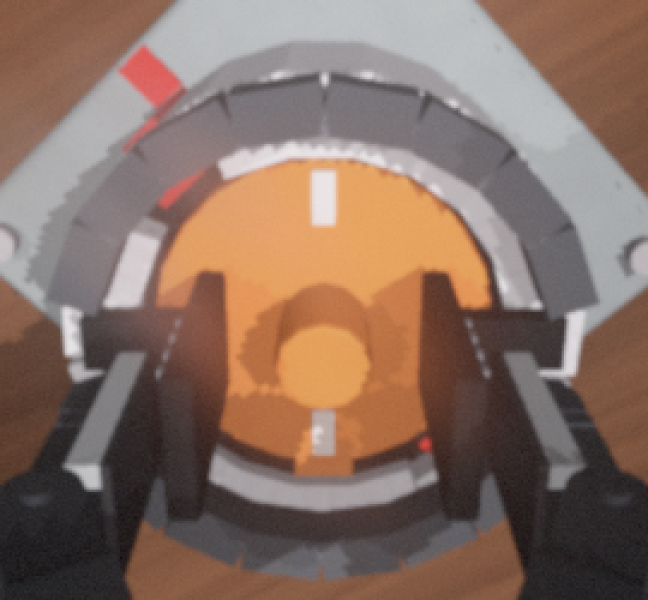

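The pawl span is 203 px, the same as when the tabs were free on the bench (171 px when squeezed), so both are fully out. Releasing and withdrawing straight up.

Request:
apply_moves:
  claw: [70, 75, 80, 84, 84]
  linear:
    - [0, 0, 0]
    - [0, 0, 0]
    - [0, 0, 2]
    - [0, 0, 8]
    - [0, 0, 18]
  roll: [0, 0, 0, 0, 0]

```text
time_s: 14.93
ee_pos: [0.5678, 0.125, 0.0988]
eef_rot: [0.87, 0.494, -0.002, -0.001]
wrist_force: [-1.0, 0.5, 0.7]
finger_gap: 0.983
```

Request:
apply_moves:
  claw: [84, 84, 84, 84, 84]
  linear:
    - [0, 0, 20]
    - [0, 0, 45]
    - [0, 0, 75]
    - [0, 0, 100]
    - [0, 0, 120]
  roll: [0, 0, 0, 0, 0]

```text
time_s: 15.35
ee_pos: [0.5686, 0.1252, 0.2225]
eef_rot: [0.87, 0.494, -0.0, -0.0]
wrist_force: [0.0, 0.1, -0.1]
finger_gap: 0.985
```

Request:
apply_moves:
  claw: [84, 84, 84, 84, 84]
  linear:
    - [0, 0, 0]
    - [0, 0, 0]
    - [0, 0, 0]
    - [0, 0, 0]
    - [0, 0, 0]
  roll: [0, 0, 0, 0, 0]

```text
time_s: 15.77
ee_pos: [0.5676, 0.125, 0.2209]
eef_rot: [0.87, 0.494, -0.002, -0.001]
wrist_force: [-1.0, -0.6, -0.0]
finger_gap: 0.986
```

```bash
python3 look.py w17
python3 - <<'E'
from h import *
a=cv2.imread('pics/w17.png'); cv2.imwrite('pics/w17c.png',cv2.resize(a[70:270,150:360],None,fx=2.9,fy=2.9,interpolation=3))
a=viewer.grab_frame('side')['frame']; cv2.imwrite('pics/side2.png',cv2.resize(a[140:290,130:360],None,fx=3.4,fy=3.4,interpolation=3))
E
```

```text
[0.5678  0.12506 0.22097] jaw 59.16 tz [-3.9e-03  2.0e-04 -1.0e+00] gap 83.66486227161037 F [ 0.59 -0.08 -0.06] M [-0.02 -0.02 -0.02] q6 -0.9359033128327285
```

View pics/w17c.png

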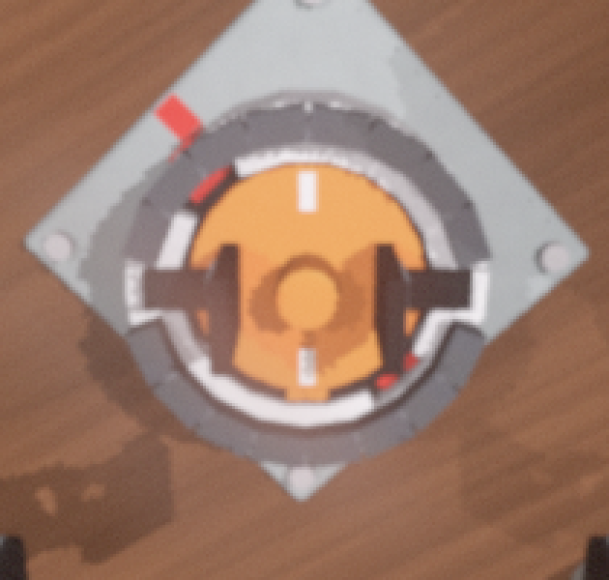

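View pics/side2.png

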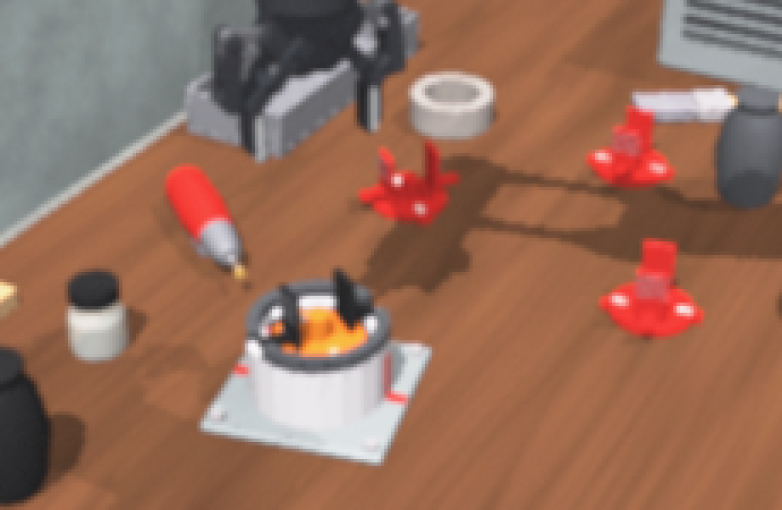

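Both pawls sit inside their notches (crop: left (150–215, 290), right (405–470, 290)). The cap is level in the pot and the neighbouring things have not moved. Handing in.

```bash
python3 -c "
from workcell import ticket
print(ticket.finish_job())"
```

```text
the job is handed in; nothing more can be done
None
```

The orange two-tab cap is back on the dust pot and locked, and the job was handed in at about 16 s of the 64 s allowed.

- **Placing:** I pinched the tabs and set the cap down through the entry gaps. It touched the ledge lightly, with at most about 5–6 N at the wrist against the 35 N limit.
- **Turning:** I turned it about 44° clockwise with the tabs squeezed, to the notch angle measured in the wrist image. There I eased the grip, and the tabs opened past the point where the ring would have held them (50 mm apart, against about 45 mm).
- **Last checks:** The pawls spanned 203 px, the same as when the tabs were free on the bench (171 px when squeezed). The final wrist view shows both pawls in the notches, and the side view shows the nearby bystanders where they were. The gripper is open, about 140 mm higher than at release, and reads no force.
- **Not checked:** I found the notch mainly by sight and confirmed it when the tabs sprung out. I did not try to twist the locked cap.
- **Disagreements:** The finger-gap reading showed 34–37 mm while the tabs were squeezed, although their stop is at 40 mm. The measured tool position also drifted by up to about 5 mm after fast moves, so I re-measured before the grasp and the fit.

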